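Roll the rolling pin onto its rest strip

TASK

Clear the middle of the pastry board: with your fingertips on top of the white rolling pin, push so that it rolls across the board onto the blue strip, in as many short strokes as you need, and let it come to rest over the middle of the strip, lying along it. Touch the pin on its top only - do not shove it from the side, grip it or lift it - and leave the red mould and the two steel rings where they stand.

Things in the scene. Friction and masses are not known exactly. Their poses are not given: they have to be found in the camera images.
- pin: Loose rolling pin, 0.56 to 0.88 kg, lying on the board: white barrel 60 mm in diameter, 220 mm long, a wooden handle at each end, one rigid piece 364 mm long. Origin: barrel's centre, on the axis, 30 mm below its top. x: the long axis (y, z turn as it rolls). Tips pressing 2 to 12 N on top roll it without slip, but outrun it: it goes half as far as they do, so one stroke gives about 2 cm. Let go at 0.1 m/s it stops in 1 cm.
- strip: Blue rest strip inlaid flush in the board, 300 mm long (its x axis), 60 mm wide (its y axis); nothing to feel, the pin rolls freely over it. Origin: its middle, at the board's top face. At the start it lies 60 to 145 mm to the left or the right of the pin, and parallel to it within 4 degrees.
- board: Pale wooden pastry board, fixed, 400 mm (x) by 600 mm (y), 18 mm thick, lying on the steel work surface; its top is 18 mm above the surface. Origin: centre of its underside. The strip's long side runs along the board's x axis.
- mould: Bystander: loose red silicone-style mould block, 130 x 70 x 30 mm high with two round cups, standing on the board on the other side of the pin from the strip. Origin: centre of its underside.
- cutter: Bystander: loose steel round cutter (open ring), 54 mm outside diameter, 35 mm high, standing on the board towards its left (+y) end. Origin: centre of its underside.
- tart_ring: Bystander: loose steel tart ring, 76 mm outside diameter, 30 mm high, standing on the board towards its right (-y) end. Origin: centre of its underside.

How it is judged:
By the outcome, as a careful person would: the job done as asked, in the order asked, and still so for the second after the job is handed in, with the robot touching nothing.
It also fails if it takes over 64 s, if anything falls off the work surface, if the arm or the gripper's body presses on something with over 40 N, if the wrist force passes 120 N, or if a joint passes its speed limit or range.

ROBOT

A 6-joint arm with a two-finger parallel gripper is mounted at the origin on the work surface. World frame = base frame: x ahead of the robot, y to its left, z up, the work surface at z = 0. Lengths are in mm, angles in rad, forces in N, time in s.
With the tool pointing down it reaches from about 350 to 1000 mm from the base axis. Payload 7.1 kg.
Tool frame: the origin (TCP) lies midway between the tips of the shut fingers; the grasp point (between the pads) lies 19 mm behind it; z points along the fingers, y is the direction in which the jaws open and shut (so a half turn about z gives the same grasp; the last joint's range is limited). The gripper opens to 85 mm and grips with 20 to 120 N. Pads are 22 mm wide; open, the fingers measure 114 mm over their backs; the gripper's body (76 mm by 85 mm) begins 54 mm behind the grasp point. The pads swing forward as they close: fully open they stand 13 mm farther back than shut.
Start: joints at [-0.019, 0.423, 1.63, -0, 1.089, -0.019], TCP at [624.984, 0.026, 231.319] pointing down, gripper open.
Joint ranges: [-3, 3], [-0.9, 2.11], [0.09, 2.58], [-1.31, 4.45], [0.11, 2.69], [-2.54, 2.54]. Speed limits (rad/s): [2.39, 2.39, 3.01, 3.14, 3.14, 3.14].

INTERFACE

Orientations are given as a rotation vector (axis times angle).
In Python, from station import status, read_camera, hand_in gives the robot as it stands.
- The arm moves only by the tool apply_moves, never from a script. Its argument "plan" is a list of rows, each an object with "translation": the shift along the world's x, y, z in m, a list of three; "roll": the turn about the world's z in rad. A call has 1 to 5 rows; each row is the pose to reach, as a shift and turn from the pose measured when the call began; what a row does not reach only later rows make up. A row lasts 1/12 s, in which the tool goes at most 41.7 mm and 7.16 degrees, less where a joint would pass 70% of its speed; a pose out of reach is approached as far as the arm can. A call with a gripper value outside its range is refused whole. "hand" is the gripper command: -1 is shut, 1 is fully open, values between are in proportion, set as the call begins (left out, the last holds). The fingers move at their own pace and stop on an object; the grip force is fixed at half the most. Time passes only in rows, so rows that repeat a pose let the fingers close. It gives the time, the measured TCP pose, the force and the opening at its end, in the units of the state.
- status.state(): the state, without advancing time (a new reading comes with each control period).
- read_camera(name): name is "scene" or "side" or "wrist"; returns a dict with "img" (384x512x3 uint8, red, green, blue), "mtx" (3x3 intrinsics, pixels), "R" (3x3) and "t" (3): a world point X has camera coordinates R X + t. Camera axes: x right, y down, z forward; pixel columns grow to the right and rows downward; lengths in mm; the calibration is good to about 2 mm. A picture is of the moment at which its call begins. There is no depth.
- hand_in(): hands the job in, once; it reports no verdict.
The state is a dict: "t": time; "joints": joint angles; "qvel": joint speeds; "joint_torque": joint torques, N m; "position": TCP position; "tool_rot": TCP orientation; "force": force on the tool from outside, world axes, zero at the start; "moment": the same for the moment, N m; "gripper_width": finger opening in mm.
Only numpy, scipy, OpenCV 4.12 (cv2) and the standard library are available. Lean on these libraries where they do the work, as an engineer would, in place of code of your own. Each camera call takes 0.05 s, during which the arm holds its last target. There are 200 camera calls.

## Working session

There is one attempt and no reset: what is moved stays moved. The work goes in short steps, Python scripts to look and compute and a tool call to move; the robot and the scene stay as the last step left them, time stands still between calls to the robot, and variables do not carry over. Pictures are saved under pics/ and viewed, about 8 in all and at most 12, crops included, and the job is handed in when it is done.

Besides the shell and the picture viewer there is one more tool, called in YAML: its name, and indented under it one key for each argument. apply_moves: Moves the arm, as the interface text tells. Its arguments: {"type":"object","properties":{"plan":{"type":"array","items":{"type":"object","properties":{"translation":{"type":"array","items":{"type":"number"}},"roll":{"type":"number"}}}},"hand":{"type":"number"}},"required":["plan"]}

```bash
mkdir -p pics; ls; python3 - <<'E'
from station import status, read_camera
import cv2,pickle
for n in("scene","side"):
    c=read_camera(n); pickle.dump(c,open(f"{n}0.pkl","wb")); cv2.imwrite(f"pics/{n}0.png",c["img"][:,:,::-1]); print(n,c["mtx"].tolist(),c["R"].round(3).tolist(),c["t"].round(1))
s=status.state();print(s)
E
```

```text
pics
scene [[477.7178285076447, 0.0, 256.83177835168425], [0.0, 477.7178285076447, 189.74163302111418], [0.0, 0.0, 1.0]] [[-0.422, 0.907, 0.021], [0.625, 0.307, -0.718], [-0.657, -0.29, -0.696]] [ 216.8 -342.7 1723.9]
side [[467.5076624032713, 0.0, 255.92275063758075], [0.0, 467.5076624032713, 191.69275832748576], [0.0, 0.0, 1.0]] [[0.828, -0.56, 0.006], [-0.409, -0.613, -0.676], [0.383, 0.557, -0.737]] [-474.3  307.8  884.8]
{'t': 0.1, 'joints': array([-1.89966037e-02,  4.23781222e-01,  1.63057633e+00,  3.12670570e-06,
        1.08861997e+00, -1.89859473e-02]), 'qvel': array([ 0.00092301, -0.00122572, -0.00331524,  0.00017916,  0.000679  ,
       -0.00089225]), 'joint_torque': array([ 5.57094211e-05, -5.58422327e+01, -2.82446283e+01, -1.17158891e-05,
        3.01709355e-03, -1.51726192e-05]), 'position': array([6.24520204e+02, 3.77914092e-02, 2.30627573e+02]), 'tool_rot': array([-2.22074784e+00, -2.22072095e+00,  1.50510314e-03]), 'force': array([-0.05767274,  0.27923216, -0.94776066]), 'moment': array([-0.00766492, -0.01500566, -0.01008436]), 'gripper_width': 85.37125919464442}
```

View pics/scene0.png

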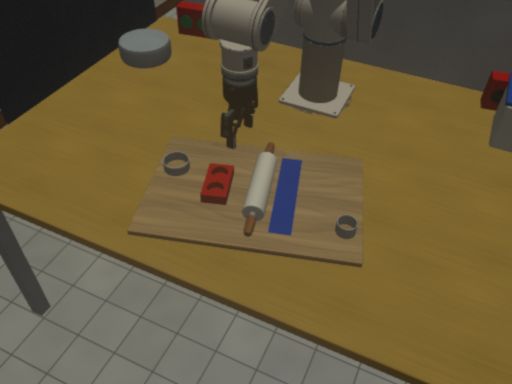

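View pics/side0.png

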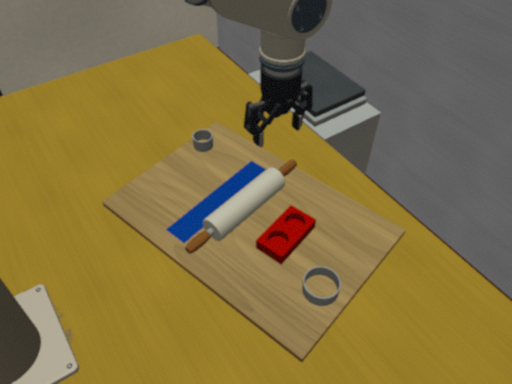

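```bash
cat > h.py <<'E'
import numpy as np, cv2
from scipy.optimize import minimize
from station import status, read_camera
S=4
def proj(c,P):
    q=(c["R"]@np.asarray(P,float).T).T+c["t"]; q=q@c["mtx"].T; return q[:,:2]/q[:,2:]
def masks(img):
    h=cv2.cvtColor(img,cv2.COLOR_RGB2HSV); H,s,v=[h[...,i].astype(int) for i in range(3)]
    blue=(H>105)&(H<130)&(s>150)&(v>50)
    white=(s<45)&(v>120)
    return blue,white
def hullmask(c,P,shape):
    m=np.zeros((shape[0]*S,shape[1]*S),np.uint8)
    hp=cv2.convexHull(((proj(c,P)+.5)*S).astype(np.float32))
    cv2.fillConvexPoly(m,np.round(hp*16).astype(np.int32),1,shift=4)
    return cv2.resize(m.astype(np.float32),shape[::-1],interpolation=cv2.INTER_AREA)
def strip_pts(p):
    x,y,a=p; u=np.array([np.cos(a),np.sin(a),0]); n=np.array([-u[1],u[0],0]); o=np.array([x,y,18])
    return [o+i*150*u+j*30*n for i in(-1,1) for j in(-1,1)]
def pin_pts(p):
    x,y,a=p; u=np.array([np.cos(a),np.sin(a),0]); n=np.array([-u[1],u[0],0]); o=np.array([x,y,48])
    return [o+i*110*u+30*(np.cos(t)*n+np.sin(t)*np.array([0,0,1])) for i in(-1,1) for t in np.linspace(0,2*np.pi,40)]
def big(m,near):
    m=cv2.morphologyEx(m.astype(np.uint8),cv2.MORPH_OPEN,np.ones((2,2),np.uint8))
    n,l,st,ce=cv2.connectedComponentsWithStats(m)
    k=1+min(range(n-1),key=lambda i:np.hypot(*(ce[i+1]-near)) if st[i+1][4]>150 else 1e9)
    return l==k
def fit(cams,which,p0):
    pts=strip_pts if which=="strip" else pin_pts; data=[]
    for c in cams:
        b,w=masks(c["img"]); near=proj(c,[[p0[0],p0[1],18 if which=="strip" else 48]])[0]
        m=b if which=="strip" else big(w,near)
        ig=np.zeros(m.shape,bool)
        if which=="strip": ig=cv2.dilate(hullmask(c,pin_pts(PIN),m.shape),np.ones((7,7)))>0
        data.append((c,m,ig))
    def cost(q):
        p=np.array(p0)+np.array(q)*[1,1,.01]; e=0
        for c,m,ig in data: e+=(np.abs(hullmask(c,pts(p),m.shape)-m)*~ig).sum()
        return e
    r=minimize(cost,[0,0,0],method="Nelder-Mead",options=dict(initial_simplex=[[0,0,0],[25,0,0],[0,25,0],[0,0,8]],xatol=.02,fatol=.5,maxiter=300))
    r=minimize(cost,r.x,method="Nelder-Mead",options=dict(initial_simplex=r.x+np.array([[0,0,0],[4,0,0],[0,4,0],[0,0,3]]),xatol=.02,fatol=.5,maxiter=300))
    return np.array(p0)+r.x*[1,1,.01], r.fun,[int(d[1].sum()) for d in data]
PIN=None
E
python3 - <<'E'
import pickle,h,numpy as np
C=[pickle.load(open(f"{n}0.pkl","rb")) for n in("scene","side")]
def bp(c,uv,z):
    d=c["R"].T@np.linalg.inv(c["mtx"])@[*uv,1]; o=-c["R"].T@c["t"]; return o+d*(z-o[2])/d[2]
p0=bp(C[0],(261,186),48); s0=bp(C[0],(286,196),18); print(p0,s0)
for cs in (C,C[:1],C[1:]):
    P=h.fit(cs,"pin",[p0[0],p0[1],0.]);h.PIN=P[0];print("pin",P, np.degrees(P[0][2]))
    Q=h.fit(cs,"strip",[s0[0],s0[1],0.]);print("strip",Q,np.degrees(Q[0][2]))
for nm,uv in(("mould",(218,183)),("cutter",(346,227)),("ring",(176,163))): print(nm,bp(C[0],uv,33))
E
```

```text
[569.28056957  37.00978427  48.        ] [546.20883698 103.47489148  18.        ]
pin (array([5.69595628e+02, 3.67687525e+01, 2.79496195e-01]), np.float64(1145.875), [982, 1791]) 16.01395238408183
strip (array([ 5.41822456e+02,  6.40650262e+01, -2.73027204e-02]), np.float64(1631.0625), [119, 1728]) -1.5643306456640305
pin (array([5.25100756e+02, 2.11113330e+01, 2.68815711e-01]), np.float64(452.5), [982]) 15.402005687045332
strip (array([4.83073683e+02, 9.47004159e-01, 2.56658002e-01]), np.float64(119.25), [119]) 14.705420297470965
pin (array([5.80304993e+02, 4.19649067e+01, 2.81208190e-01]), np.float64(578.9375), [1791]) 16.112042467639473
strip (array([5.37415936e+02, 9.81915440e+01, 2.62908825e-01]), np.float64(103.75), [1728]) 15.06356605856541
mould [596.78036172 -81.87940798  33.        ]
cutter [596.98293646 289.81084697  33.        ]
ring [ 575.9213713  -231.42996308   33.        ]
```

```bash
python3 - <<'E'
import pickle,cv2,numpy as np,h
C=[pickle.load(open(f"{n}0.pkl","rb")) for n in("scene","side")]
hs=[cv2.cvtColor(c["img"],cv2.COLOR_RGB2HSV) for c in C]
for i,pts in((0,[(286,196),(280,225),(292,165),(261,186),(250,190),(270,190),(254,205),(266,160),(320,200),(200,220)]),(1,[(220,200),(245,200),(230,215),(260,185),(255,205),(300,180)])):
    for u,v in pts: print(i,u,v,hs[i][v,u])
E
```

```text
0 286 196 [114 149 108]
0 280 225 [114 150 107]
0 292 165 [115 141 107]
0 261 186 [ 26  35 159]
0 250 190 [ 24  38 140]
0 270 190 [ 19  83 111]
0 254 205 [ 28  25 152]
0 266 160 [ 27  33 160]
0 320 200 [ 19 109 119]
0 200 220 [ 19 113 126]
1 220 200 [108 249 136]
1 245 200 [ 25  32 184]
1 230 215 [ 26  34 174]
1 260 185 [ 29  29 187]
1 255 205 [ 26  36 120]
1 300 180 [ 20 122 148]
```

```bash
sed -i 's/blue=.*/blue=(H>100)\&(H<130)\&(s>95)\&(v>50)/; s/white=.*/white=(s<62)\&(v>70)/' h.py; python3 - <<'E'
import pickle,h,numpy as np,cv2
C=[pickle.load(open(f"{n}0.pkl","rb")) for n in("scene","side")]
o=[]
for cs in (C[:1],C[1:],C):
    P=h.fit(cs,"pin",[569,37,.27]);h.PIN=P[0];print("pin",P[0].round(1),P[1:], np.degrees(P[0][2]))
    Q=h.fit(cs,"strip",[540,100,.26]);print("strip",Q[0].round(1),Q[1:],np.degrees(Q[0][2]))
for c in C:
    im=cv2.resize(c["img"][100:300,100:400,::-1],None,fx=2.5,fy=2.5,interpolation=cv2.INTER_CUBIC)
    for pts,col in((h.pin_pts(P[0]),(0,0,255)),(h.strip_pts(Q[0]),(0,255,0))):
        hp=cv2.convexHull(((h.proj(c,pts)-[100,100]+.5)*2.5).astype(np.float32)).astype(int); cv2.polylines(im,[hp],True,col,1)
    o.append(im)
cv2.imwrite("pics/fit0.png",cv2.resize(np.vstack(o),(450,600)))
E
```

```text
pin [5.616e+02 3.390e+01 3.000e-01] (np.float64(158.125), [1356]) 14.649773026897224
strip [5.345e+02 9.680e+01 3.000e-01] (np.float64(225.1875), [1642]) 16.40620828212352
pin [5.669e+02 3.160e+01 3.000e-01] (np.float64(132.4375), [2298]) 14.38442901564968
strip [5.361e+02 9.910e+01 3.000e-01] (np.float64(65.5), [1808]) 15.280552371829687
pin [5.661e+02 3.270e+01 3.000e-01] (np.float64(362.4375), [1356, 2298]) 14.531476255729025
strip [5.357e+02 9.870e+01 3.000e-01] (np.float64(325.3125), [1642, 1808]) 15.39776503416175
```

View pics/fit0.png

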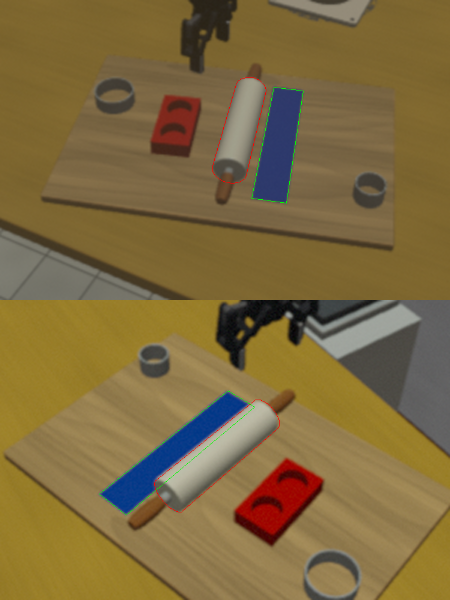

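apply_moves:
  plan:
    - {"translation": [-0.02,0.008,-0.03],"roll": 0.09}
    - {"translation": [-0.04,0.016,-0.06],"roll": 0.18}
    - {"translation": [-0.0557,0.0233,-0.09],"roll": 0.255}
    - {"translation": [-0.0557,0.0233,-0.11],"roll": 0.255}
    - {"translation": [-0.0557,0.0233,-0.11],"roll": 0.255}
  hand: 1

```text
t: 0.52
position: [564.6, 23.7, 116.4]
tool_rot: [-1.915, -2.48, 0.01]
force: [-1.1, -0.3, -0.7]
gripper_width: 85.6
```

```bash
python3 - <<'E'
from h import *
c=read_camera("side");cv2.imwrite("pics/s1.png",cv2.resize(c["img"][60:300,130:400,::-1],None,fx=2,fy=2))
s=status.state();print(s["position"],s["tool_rot"],s["force"],s["qvel"])
E
```

```text
[567.03748776  23.43255597 118.74275207] [-1.91822552 -2.48225997  0.00639985] [ 0.92377663 -1.00276492  0.4529809 ] [-0.00596239 -0.03952789 -0.06190123  0.00100102  0.01912191  0.00250211]
```

View pics/s1.png

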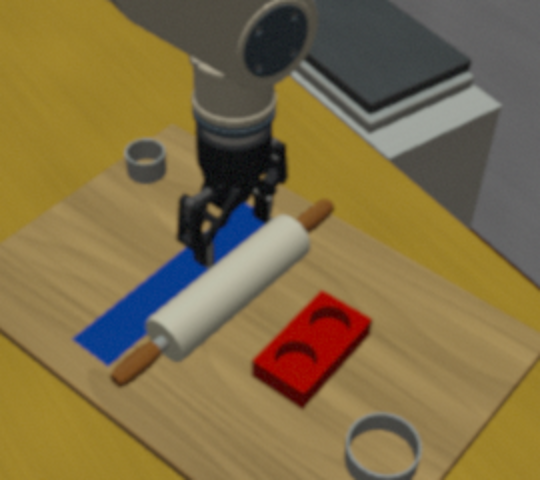

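apply_moves:
  plan:
    - {"translation": [0.001,0,-0.02],"roll": 0}
    - {"translation": [0.001,0,-0.035],"roll": 0}
    - {"translation": [0.001,0,-0.045],"roll": 0}
    - {"translation": [0.001,0,-0.046],"roll": 0}
    - {"translation": [0.001,0,-0.046],"roll": 0}

```text
t: 0.98
position: [568.7, 23.3, 73.3]
tool_rot: [-1.919, -2.482, 0.006]
force: [0.5, 0.9, 0.4]
gripper_width: 85.5
```

apply_moves:
  plan:
    - {"translation": [0,0,-0.002],"roll": 0}
    - {"translation": [0,0,-0.004],"roll": 0}
    - {"translation": [0,0,-0.004],"roll": 0}

```text
t: 1.23
position: [569.2, 23.3, 69.9]
tool_rot: [-1.92, -2.483, 0.005]
force: [0.4, -0.1, 0.5]
gripper_width: 85.4
```

apply_moves:
  plan:
    - {"translation": [0,0,-0.001],"roll": 0}
    - {"translation": [0,0,-0.002],"roll": 0}
    - {"translation": [0,0,-0.002],"roll": 0}

```text
t: 1.48
position: [569.3, 23.3, 67.9]
tool_rot: [-1.92, -2.483, 0.005]
force: [0.7, -0.1, 0.0]
gripper_width: 85.5
```

apply_moves:
  plan:
    - {"translation": [0,0,-0.001],"roll": 0}
    - {"translation": [0,0,-0.0015],"roll": 0}
    - {"translation": [0,0,-0.0015],"roll": 0}

```text
t: 1.73
position: [569.2, 23.3, 66.3]
tool_rot: [-1.92, -2.483, 0.005]
force: [-0.0, 0.2, -0.1]
gripper_width: 85.4
```

apply_moves:
  plan:
    - {"translation": [0,0,-0.001],"roll": 0}
    - {"translation": [0,0,-0.001],"roll": 0}

```text
t: 1.9
position: [569.1, 23.3, 65.1]
tool_rot: [-1.919, -2.483, 0.005]
force: [0.7, -0.1, -0.1]
gripper_width: 85.4
```

apply_moves:
  plan:
    - {"translation": [0,0,-0.001],"roll": 0}
    - {"translation": [0,0,-0.001],"roll": 0}

```text
t: 2.07
position: [569.3, 23.2, 64.7]
tool_rot: [-1.92, -2.483, 0.005]
force: [-2.7, 0.1, 6.6]
gripper_width: 85.3
```

apply_moves:
  plan:
    - {"translation": [-0.0013,0.0048,-0.0006],"roll": 0}
    - {"translation": [-0.0033,0.0126,-0.0006],"roll": 0}
    - {"translation": [-0.0053,0.0203,-0.0006],"roll": 0}
    - {"translation": [-0.007,0.027,-0.0006],"roll": 0}
    - {"translation": [-0.008,0.031,-0.0006],"roll": 0}

```text
t: 2.48
position: [561.2, 54.7, 64.8]
tool_rot: [-1.92, -2.483, 0.004]
force: [-2.7, -0.8, 7.2]
gripper_width: 85.4
```

apply_moves:
  plan:
    - {"translation": [0,0.0,-0.0005],"roll": 0}
    - {"translation": [0,0.0,0.01],"roll": 0}
    - {"translation": [0,0,0.02],"roll": 0}
    - {"translation": [0,0,0.02],"roll": 0}

```text
t: 2.82
position: [562.8, 54.7, 87.1]
tool_rot: [-1.921, -2.485, 0.001]
force: [1.0, 1.2, 1.4]
gripper_width: 85.6
```

```bash
cat > look.py <<'E'
import sys,h,pickle; from h import *
g=[float(a) for a in sys.argv[1:4]]; nm=sys.argv[4]
C=[read_camera(n) for n in("scene","side")]; pickle.dump(C,open(nm+".pkl","wb"))
for cs in (C[:1],C[1:]):
    P=h.fit(cs,"pin",[g[0],g[1],g[2]]); print("pin",P[0][:2].round(1),np.degrees(P[0][2]).round(2),P[1:])
o=[]
for c in C:
    im=cv2.resize(c["img"][100:300,100:400,::-1],None,fx=2.5,fy=2.5,interpolation=cv2.INTER_CUBIC)
    for pts,col in((h.pin_pts(P[0]),(0,0,255)),(h.strip_pts([536,99,.267]),(0,255,0))):
        hp=cv2.convexHull(((h.proj(c,pts)-[100,100]+.5)*2.5).astype(np.float32)).astype(int); cv2.polylines(im,[hp],True,col,1)
    o.append(im)
cv2.imwrite(f"pics/{nm}.png",cv2.resize(np.vstack(o),(450,600)))
s=status.state();print(s["t"],s["position"].round(1),s["force"].round(1))
E
python3 look.py 562 48 .253 l1
```

```text
pin [557.9  50.8] 14.28 (np.float64(452.5), [1072])
pin [562.2  47.5] 14.67 (np.float64(140.75), [2266])
2.9167 [561.9  54.6  85.7] [-0.2 -0.8  0.3]
```

View pics/l1.png

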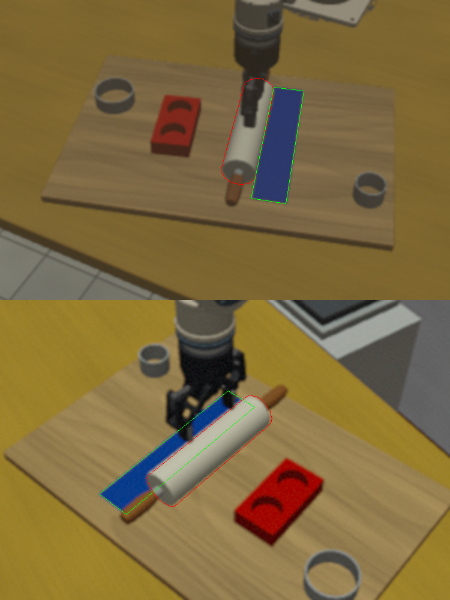

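apply_moves:
  plan:
    - {"translation": [0.0013,-0.008,0],"roll": 0}
    - {"translation": [0.0026,-0.0158,0],"roll": 0}
    - {"translation": [0.0026,-0.0158,-0.01],"roll": 0}
    - {"translation": [0.0026,-0.0158,-0.016],"roll": 0}
    - {"translation": [0.0026,-0.0158,-0.018],"roll": 0}

```text
t: 3.33
position: [563.3, 38.4, 65.9]
tool_rot: [-1.92, -2.482, 0.005]
force: [0.6, 0.5, -0.0]
gripper_width: 85.4
```

apply_moves:
  plan:
    - {"translation": [0,0,-0.001],"roll": 0}
    - {"translation": [0,0,-0.002],"roll": 0}
    - {"translation": [0,0,-0.002],"roll": 0}

```text
t: 3.58
position: [563.5, 38.3, 64.5]
tool_rot: [-1.92, -2.482, 0.005]
force: [-4.1, -1.9, 10.3]
gripper_width: 85.5
```

apply_moves:
  plan:
    - {"translation": [-0.0015,0.0055,-0.0004],"roll": 0}
    - {"translation": [-0.0037,0.014,-0.0004],"roll": 0}
    - {"translation": [-0.0059,0.0225,-0.0004],"roll": 0}
    - {"translation": [-0.008,0.0303,-0.0004],"roll": 0}
    - {"translation": [-0.0092,0.0348,-0.0004],"roll": 0}

```text
t: 4.0
position: [554.3, 73.9, 64.7]
tool_rot: [-1.92, -2.483, 0.005]
force: [-2.3, -1.1, 7.5]
gripper_width: 85.2
```

apply_moves:
  plan:
    - {"translation": [0,0.0,-0.0003],"roll": 0}
    - {"translation": [0,0.0,0.01],"roll": 0}
    - {"translation": [0,0,0.02],"roll": 0}
    - {"translation": [0,0,0.02],"roll": 0}

```text
t: 4.33
position: [555.7, 74.1, 86.7]
tool_rot: [-1.921, -2.485, 0.001]
force: [0.4, 0.2, 0.7]
gripper_width: 85.5
```

```bash
python3 look.py 557 65 .255 l2
```

```text
pin [554.8  69.8] 14.34 (np.float64(453.6875), [1073])
pin [556.2  65.9] 14.61 (np.float64(132.5), [2242])
4.4333 [554.9  73.8  85.4] [ 0.7 -0.5 -0.1]
```

apply_moves:
  plan:
    - {"translation": [0.0018,-0.0085,0],"roll": 0}
    - {"translation": [0.0037,-0.0169,0],"roll": 0}
    - {"translation": [0.0037,-0.0169,-0.01],"roll": 0}
    - {"translation": [0.0037,-0.0169,-0.016],"roll": 0}
    - {"translation": [0.0037,-0.0169,-0.018],"roll": 0}

```text
t: 4.85
position: [557.5, 56.5, 65.6]
tool_rot: [-1.921, -2.481, 0.006]
force: [-0.7, -0.2, -0.1]
gripper_width: 85.3
```

apply_moves:
  plan:
    - {"translation": [0,0,-0.001],"roll": 0}
    - {"translation": [0,0,-0.0017],"roll": 0}
    - {"translation": [0,0,-0.0017],"roll": 0}

```text
t: 5.1
position: [557.7, 56.4, 64.5]
tool_rot: [-1.921, -2.482, 0.006]
force: [-3.4, -1.6, 9.8]
gripper_width: 84.9
```

apply_moves:
  plan:
    - {"translation": [-0.0015,0.0055,-0.0004],"roll": 0}
    - {"translation": [-0.0037,0.014,-0.0004],"roll": 0}
    - {"translation": [-0.0059,0.0225,-0.0004],"roll": 0}
    - {"translation": [-0.008,0.0305,-0.0004],"roll": 0}
    - {"translation": [-0.0093,0.0355,-0.0004],"roll": 0}

```text
t: 5.52
position: [548.3, 92.7, 64.7]
tool_rot: [-1.92, -2.482, 0.005]
force: [-1.9, 0.2, 7.0]
gripper_width: 85.3
```

apply_moves:
  plan:
    - {"translation": [0,0.0,-0.0003],"roll": 0}
    - {"translation": [0,0.0,0.01],"roll": 0}
    - {"translation": [0,0,0.02],"roll": 0}
    - {"translation": [0,0,0.02],"roll": 0}

```text
t: 5.85
position: [549.6, 92.9, 86.7]
tool_rot: [-1.921, -2.484, 0.002]
force: [0.8, -0.7, -0.2]
gripper_width: 85.4
```

```bash
python3 look.py 551.5 84 .255 l3
```

```text
pin [549.5  88.4] 14.3 (np.float64(456.0), [1078])
pin [552.   84.1] 14.82 (np.float64(142.125), [2203])
5.95 [548.9  92.7  85.4] [ 0.2  0.3 -0. ]
```

apply_moves:
  plan:
    - {"translation": [0.0025,-0.0085,0],"roll": 0}
    - {"translation": [0.005,-0.0167,0],"roll": 0}
    - {"translation": [0.005,-0.0167,-0.01],"roll": 0}
    - {"translation": [0.005,-0.0167,-0.016],"roll": 0}
    - {"translation": [0.005,-0.0167,-0.018],"roll": 0}

```text
t: 6.37
position: [552.8, 75.5, 65.6]
tool_rot: [-1.921, -2.481, 0.006]
force: [-0.7, -0.1, -0.1]
gripper_width: 85.4
```

apply_moves:
  plan:
    - {"translation": [0,0,-0.001],"roll": 0}
    - {"translation": [0,0,-0.0017],"roll": 0}
    - {"translation": [0,0,-0.0017],"roll": 0}

```text
t: 6.62
position: [553.0, 75.4, 64.5]
tool_rot: [-1.921, -2.481, 0.006]
force: [-4.4, -1.3, 9.8]
gripper_width: 85.4
```

apply_moves:
  plan:
    - {"translation": [-0.0014,0.005,-0.0004],"roll": 0}
    - {"translation": [-0.0034,0.013,-0.0004],"roll": 0}
    - {"translation": [-0.0054,0.0208,-0.0004],"roll": 0}
    - {"translation": [-0.0072,0.0276,-0.0004],"roll": 0}
    - {"translation": [-0.0083,0.0319,-0.0004],"roll": 0}

```text
t: 7.03
position: [544.6, 108.1, 64.8]
tool_rot: [-1.921, -2.481, 0.006]
force: [-3.5, -1.2, 8.9]
gripper_width: 85.2
```

apply_moves:
  plan:
    - {"translation": [0,0.0,-0.0003],"roll": 0}
    - {"translation": [0,0.0,0.01],"roll": 0}
    - {"translation": [0,0,0.035],"roll": 0}
    - {"translation": [-0.01,0,0.07],"roll": 0}
    - {"translation": [-0.04,0,0.09],"roll": 0}

```text
t: 7.45
position: [508.9, 108.6, 158.0]
tool_rot: [1.923, 2.483, 0.002]
force: [1.5, 0.9, 1.8]
gripper_width: 85.4
```

apply_moves:
  plan:
    - {"translation": [-0.035,0,0.02],"roll": 0}
    - {"translation": [-0.07,0,0.04],"roll": 0}
    - {"translation": [-0.1,0,0.06],"roll": 0}
    - {"translation": [-0.12,0,0.08],"roll": 0}
    - {"translation": [-0.12,0,0.08],"roll": 0}

```text
t: 7.87
position: [386.5, 108.6, 240.9]
tool_rot: [1.921, 2.483, 0.006]
force: [0.6, 1.0, 0.2]
gripper_width: 85.3
```

```bash
python3 look.py 547 100 .26 l4; python3 - <<'E'
import pickle,h,numpy as np
C=pickle.load(open("l4.pkl","rb"))
h.PIN=[547,100,.26]
for cs in (C[:1],C[1:]):
    Q=h.fit(cs,"strip",[536,99,.267]);print("strip",Q[0].round(1),Q[1:],np.degrees(Q[0][2]))
E
```

```text
pin [546.1 105.5] 15.07 (np.float64(149.625), [1420])
pin [547.  100.4] 14.54 (np.float64(123.9375), [2190])
7.9667 [389.2 108.8 239.1] [ 0.3  0.4 -0.4]
strip [5.243e+02 9.790e+01 2.000e-01] (np.float64(165.625), [228]) 13.959615108959662
strip [5.351e+02 1.046e+02 3.000e-01] (np.float64(142.875), [714]) 17.365710445467386
```

View pics/l4.png

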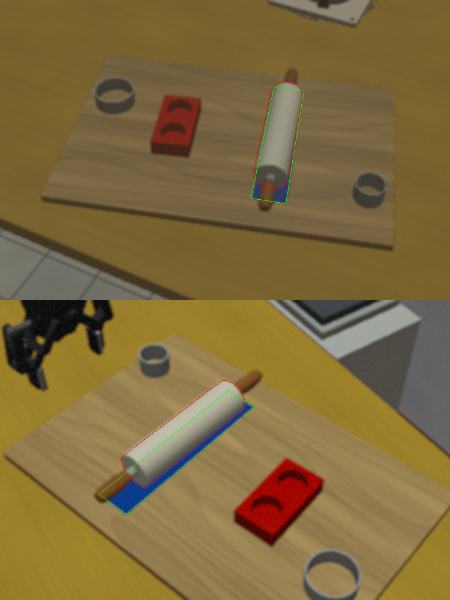

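```bash
python3 - <<'E'
import pickle,h,numpy as np,cv2
C=pickle.load(open("l4.pkl","rb")); o=[]
for c,(x0,y0),p in zip(C,[(255,145),(160,140)],[[546.1,105.5,.263],[547,100.4,.254]]):
    im=cv2.resize(c["img"][y0:y0+100,x0:x0+65 if x0>200 else x0+110,::-1],None,fx=6 if x0>200 else 5,fy=6 if x0>200 else 5,interpolation=cv2.INTER_NEAREST)
    f=6 if x0>200 else 5
    for pts,col in((h.pin_pts([546.1,105.5,.263]),(0,0,255)),(h.pin_pts([547,100.4,.254]),(255,0,255)),(h.strip_pts([536,99,.267]),(0,255,0)),(h.strip_pts([534.5,96.8,.286]),(0,255,255))):
        hp=cv2.convexHull(((h.proj(c,pts)-[x0,y0]+.5)*f).astype(np.float32)).astype(int); cv2.polylines(im,[hp],True,col,1)
    o.append(cv2.copyMakeBorder(im,0,600-im.shape[0],0,0,cv2.BORDER_CONSTANT))
im=np.hstack(o); im=cv2.resize(im,None,fx=min(1,800/im.shape[1]),fy=min(1,800/im.shape[1])); print(im.shape); cv2.imwrite("pics/z4.png",im)
E
```

```text
(511, 800, 3)
```

View pics/z4.png

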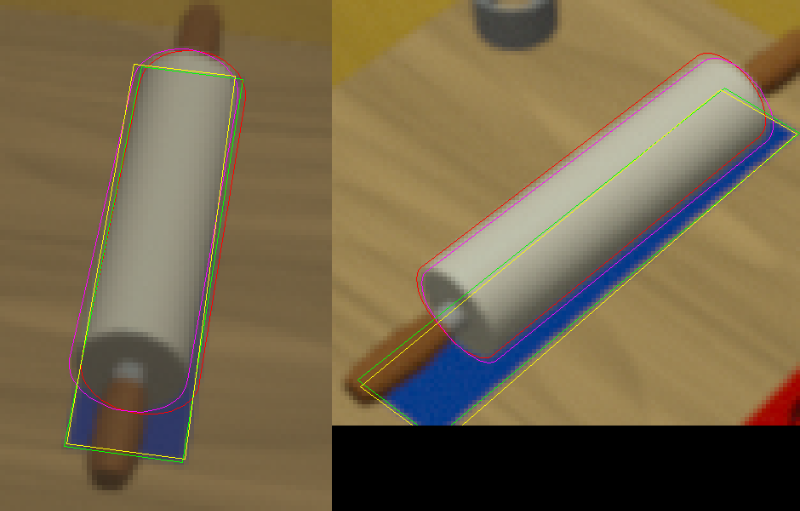

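```bash
python3 - <<'E'
import pickle,numpy as np
from station import hand_in,read_camera
C=pickle.load(open("l4.pkl","rb")); a=pickle.load(open("side0.pkl","rb"))["img"]; c=read_camera("side")["img"]
d=lambda p,q,s:np.abs(p[s].astype(int)-q[s]).mean().round(2)
for n,s in(("mould",np.s_[200:265,250:320]),("ring",np.s_[262:308,298:345]),("cutter",np.s_[125:155,188:218])): print(n,d(a,c,s))
print("pin still",d(C[1]["img"],c,np.s_[130:260,150:290])); print(hand_in())
E
```

```text
mould 3.08
ring 1.68
cutter 1.75
pin still 1.37
the job is handed in; nothing more can be done
None
```

I rolled the pin onto the blue strip in four short strokes and handed the job in, with the arm raised and clear. The open fingertips pressed only on top of the barrel, with 7 to 10 N measured. It took about 8 s of robot time.

**Final position:** the pin lies within about 1° of the strip's direction.
- **Across the strip:** the cameras disagree. The side view puts the pin about 1.6 mm short of the middle, and the scene view about 5 mm past it. The fit to both views, checked against how far the tips travelled, puts it within about 2 mm. The strip reaches 30 mm either side of its middle.
- **Along the strip:** the pin sits about 10 mm off the middle. It was about that far off at the start, and rolling cannot change it.
- **At rest:** it showed no movement in the last pictures before hand-in.

**Bystanders:** comparing the first and last side pictures, both rings look unchanged. The mould's area differs slightly more (3.1 grey levels against 1.7 for the rings). I take that to be changed shading, since the tool never came near the mould.

One check failed: refitting the strip after the pin covered it was unreliable, so I used its position measured at the start.

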